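# Fit and clamp a support carrier on a bending fixture

## Task

Slide the support carrier (the grooved saddle with the clamp knob on its side) onto the bending fixture's dovetail rail from the rail's open, rounded end, knob still loose, until it is fully home against the stop block. Then turn its clamp knob clockwise until tight and let go. Leave the plain support block, which has no groove and no knob, where it is.

Things in the scene. Friction and masses are not known exactly. Their poses are not given: they have to be found in the camera images.
- carrier_mid (a point): Support carrier, loose, aluminium saddle 60 (x) x 78 (y) x 40 mm high, 0.46 kg; dovetail groove along x through its underside. Grip: a rib on top, 18 mm thick in x, 44 long in y, from 40 to 84 mm above the underside, roller along its top. Point: on the centre line, 42 mm above the underside, so 24 mm below mid-rib grip height (66). z up, +x end goes onto the rail first; knob lug at its -y side.
- clamp (a joint): Carrier's clamp knob: black bar 46 long, 12 thick, 48 to 74 mm above the carrier's underside (lug and hub below); vertical axis at carrier x = 0, y = -76 mm. 0 = loose, 1.2 rad = tight stop; grows clockwise from above, stays where left (0.08 N m). At 0.6 the bar lies along the carrier's y; at 0 it is 0.6 rad counter-clockwise of that. Starts at 0 to 0.2.
- home (a point): Where carrier_mid is when fully home; +x slide direction, z up. Fixed grey plate, top 42 mm below, x -175 to 65, y +-65 mm. On it a steel dovetail rail, 24 high, 48 wide at top, 30 at foot, from its rounded free end x -80 to the stop's face x +30 (30 high). Carrier slides 0 to 4 mm above the plate, groove play 3 mm each side; the round end guides it in. At x = -122 it stands clear before the rail.
- block_mid (a point): Plain support block, loose, to be left alone: same outline, rib and roller as the carrier but solid, with no groove, lug or knob. Point on its centre line, 42 mm above its underside.

How it is judged:
By the outcome, as a careful person would: the job done as asked, in the order asked, and still so for the second after the job is handed in, with the robot touching nothing.
It also fails if it takes over 64 s, if anything falls off the work surface, if the arm or the gripper's body presses on something with over 40 N, if the wrist force passes 120 N, or if a joint passes its speed limit or range.

## Robot

A 7-joint arm with a two-finger parallel gripper is mounted at the origin on the work surface. World frame = base frame: x ahead of the robot, y to its left, z up, the work surface at z = 0. Lengths are in m, angles in rad, forces in N, time in s.
With the tool pointing down it reaches from about 0.35 to 0.9 m from the base axis. Payload 7.2 kg.
Tool frame: the origin (TCP) lies midway between the tips of the shut fingers; the grasp point (between the pads) lies 19 mm behind it (manip.hold_point_z is the z of the grasp point in the tool frame, in m); z points along the fingers, y is the line along which they close (so a half turn about z gives the same grasp; the last joint's range is limited). The gripper opens to 88 mm and grips with 3 to 60 N. Pads are 20 mm wide; open, the fingers measure 115 mm over their backs; the gripper's body (75 mm by 178 mm) begins 61 mm behind the grasp point.
Start: joints at [1.211, 0.411, -0.013, 1.596, 0.006, 1.134, -0.082], TCP at [0.18, -0.599, 0.223] pointing down, gripper open.
Joint ranges: [-2.95, 2.95], [-0.29, 1.99], [-1.47, 1.44], [0.14, 2.54], [-1.03, 4.17], [0.13, 1.85], [-2.86, 2.86]. Speed limits (rad/s): [2.39, 2.39, 3.01, 3.01, 3.14, 3.14, 3.14].

## Interface

Orientations are given as a unit quaternion [x, y, z, w].
In Python, from station import manip gives the robot as it stands.
- The arm moves only by the tool play_rows, never from a script. Its argument "targets" is a list of rows, each an object of numbers: "x", "y", "z": the shift along the tool's x, y, z in mm; "ax", "ay", "az": the turn, a rotation vector about the tool's x, y, z in degrees; "claw": the opening, from -1 (shut) to 1 (fully open), so that 0 is half open. A call has 1 to 20 rows; each row shifts and turns the commanded pose from where the row before left it, along the tool's axes as they then stand; what a row does not reach is not made up. A row lasts 1/12 s, in which the tool goes at most 41.7 mm and 7.16 degrees, less where a joint would pass 70% of its speed; a pose out of reach is approached as far as the arm can. A call with a gripper value outside its range is refused whole. The fingers move at their own pace and stop on an object; "force" is the grip in N (left out, the last holds). Time passes only in rows, so rows that do not move let the fingers close. It gives the time, the measured TCP pose, the force, the opening and the grip force at its end, in the units of the state.
- manip.state(): the state, without advancing time (a new reading comes with each control period).
- manip.grab_frame(name): name is "scene" or "top" or "wrist"; returns the picture (480x640x3 uint8, blue, green, red); there is no depth.
- manip.calibration(name): a dict with "fx", "fy", "cx", "cy" (pixels), "R" (3x3) and "t" (3): a world point X has camera coordinates R X + t. Camera axes: x right, y down, z forward; pixel columns grow to the right and rows downward; lengths in m; the calibration is good to about 2 mm. A picture is of the moment at which its call begins: read the wrist's pose just before it. calibration takes no time and is no camera call; for the wrist camera it gives the pose at the moment of the call.
- manip.hand_in(): hands the job in; it is judged then, once.
Trained networks look in the newest picture that a camera, given by its name, has taken for a name from the list of things; names that differ only in an ending like _2 or _b are one class to them, and where a whole thing is asked for, a point or a joint stands for the part that bears it (a point fixed in the world has none). Each returns a list of dicts, best first, with "score" (0 to 1); they miss things now and then, are a little off and sometimes report something else, mostly with a low value. They report only what shows in the picture. A call takes as long as a camera call.
- manip.look_for(camera, query): "xyz" ([x, y, z] in m, in world coordinates, good to about 4 mm: the middle of the surface that is visible of it).
- manip.trace(camera, query): "pixels" (480x640 bool, what is visible of it).
- manip.tip_of(camera, query): "xyz" ([x, y, z] in m, in world coordinates, good to about 4 mm: a listed point, or the origin of a listed thing).
The state is a dict: "time": time; "joint_pos": joint angles; "joint_vel": joint speeds; "joint_efforts": joint torques, N m; "tool_pos": TCP position; "tcp_rot": TCP orientation; "ft_force": force on the tool from outside, world axes, zero at the start; "moment": the same for the moment, N m; "grip_width": finger opening in m; "grip_force": force on a finger pad.
Only numpy, scipy, OpenCV 4.12 (cv2) and the standard library are available. Lean on these libraries where they do the work, as an engineer would, in place of code of your own. Each camera call takes 0.05 s, during which the arm holds its last target. There are 200 camera calls.

## Working session

There is one attempt and no reset: what is moved stays moved. The work goes in short steps, Python scripts to look and compute and a tool call to move; the robot and the scene stay as the last step left them, time stands still between calls to the robot, and variables do not carry over. Pictures are saved under pics/ and viewed, at most 10 in all, crops included, and the job is handed in when it is done.

Besides the shell and the picture viewer there is one more tool, called after "Call:" as a command line: name --argument value ..., lists and objects as JSON in quotes. play_rows: Moves the arm, as the interface text tells. Its arguments: {"type":"object","properties":{"targets":{"type":"array","items":{"type":"object","properties":{"x":{"type":"number"},"y":{"type":"number"},"z":{"type":"number"},"ax":{"type":"number"},"ay":{"type":"number"},"az":{"type":"number"},"claw":{"type":"number"}}}},"force":{"type":"number"}},"required":["targets"]}

```bash
mkdir -p pics
cat > h.py <<'E'
from station import manip
import numpy as np, cv2
from scipy.spatial.transform import Rotation as R
def snap(c,f):
    im=manip.grab_frame(c); cv2.imwrite('pics/'+f,im); return im
def proj(c,X):
    k=manip.calibration(c); p=np.array(k['R'])@np.array(X)+np.array(k['t']); return [round(k['fx']*p[0]/p[2]+k['cx'],1),round(k['fy']*p[1]/p[2]+k['cy'],1)]
def ray(c,u,v,z):
    k=manip.calibration(c); Rm=np.array(k['R']); o=-Rm.T@np.array(k['t']); d=Rm.T@np.array([(u-k['cx'])/k['fx'],(v-k['cy'])/k['fy'],1]); return (o+d*(z-o[2])/d[2]).round(4)
E
python3 - <<'E'
from h import *
a=snap('top','t1.png'); b=snap('scene','s1.png')
np.set_printoptions(precision=4,suppress=True)
for c in('top','scene'):
  for q in('carrier_mid','home','block_mid'):
    print(c,q,[(np.round(d['xyz'],4),round(d['score'],2)) for d in manip.tip_of(c,q)][:3])
  print(c,'clamp',[(np.round(d['xyz'],4),round(d['score'],2)) for d in manip.look_for(c,'clamp')][:3])
s=manip.state();print(s['time'],s['tool_pos'],R.from_quat(s['tcp_rot']).as_matrix(),manip.hold_point_z)
E
```

```text
top carrier_mid [(array([ 0.5875, -0.3507,  0.042 ]), 0.92)]
top home [(array([0.5671, 0.1634, 0.0529]), 0.79)]
top block_mid [(array([ 0.4697, -0.2318,  0.0405]), 0.62)]
top clamp [(array([ 0.6611, -0.3374,  0.0713]), 0.7)]
scene carrier_mid [(array([ 0.5914, -0.3519,  0.0451]), 0.74)]
scene home [(array([0.5714, 0.1669, 0.0545]), 0.8)]
scene block_mid [(array([ 0.473 , -0.2351,  0.039 ]), 0.63)]
scene clamp [(array([ 0.6676, -0.3375,  0.07  ]), 0.61)]
0.5 [ 0.1798 -0.5986  0.2226] [[ 0.9577  0.2877 -0.    ]
 [ 0.2877 -0.9577  0.    ]
 [-0.     -0.     -1.    ]] -0.0187
```

View pics/t1.png

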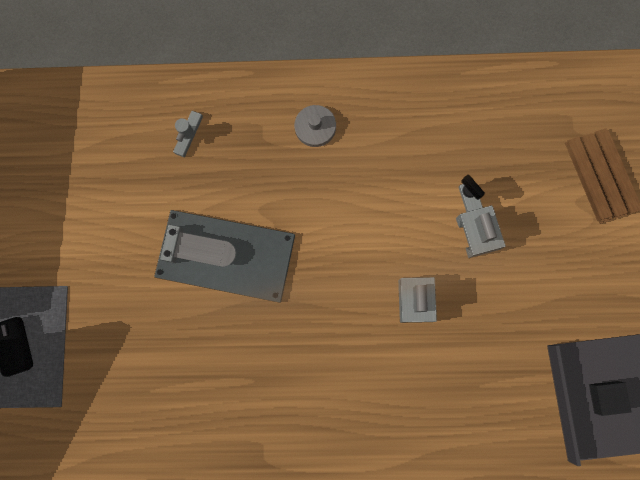

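View pics/s1.png

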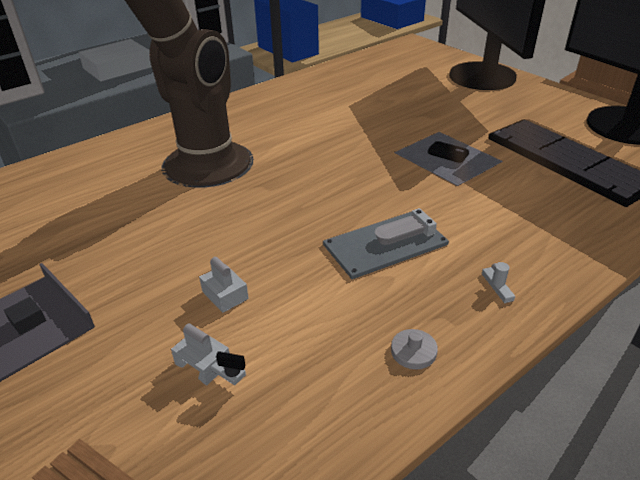

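Top view: carrier at (483,230), with its knob at (473,187) on the far side. The plain block is at (418,300). The fixture plate has corners near (172,211), (295,234), (280,301) and (156,277), its stop is at the left (+y) and the rail's round end at (235,252). The scene view agrees with this.

Call:
play_rows --targets '[{"x":29,"y":-7.5,"z":-2,"claw":1},{"x":29,"y":-7.5,"z":-2},{"x":29,"y":-7.5,"z":-2},{"x":29,"y":-7.5,"z":-2},{"x":29,"y":-7.5,"z":-2},{"x":29,"y":-7.5,"z":-2},{"x":29,"y":-7.5,"z":-2},{"x":29,"y":-7.5,"z":-2},{"x":29,"y":-7.5,"z":-2},{"x":29,"y":-7.5,"z":-2},{"x":29,"y":-7.5,"z":-2},{"x":29,"y":-7.5,"z":-2},{"x":29,"y":-7.5,"z":-2},{"x":29,"y":-7.5,"z":-2},{"x":29,"y":-7.5},{"x":28,"y":-7,"az":6},{"x":0}]'

```text
schema error: expected keys x, y, z, ax, ay, az, claw
```

Run:
```python
from h import *
np.set_printoptions(precision=4,suppress=True)
P=[ray('top',u,v,0.011) for u,v in((172,211),(295,234),(280,301),(156,277))]
print(P,[np.linalg.norm(P[i]-P[i-1]).round(4) for i in range(4)])
snap('wrist','w1.png')
s=manip.state();print(s['time'],s['tool_pos'],R.from_quat(s['tcp_rot']).as_euler('xyz',degrees=True),s['ft_force'])
for q in('carrier_mid',): print(q,[(d['xyz'],d['score']) for d in manip.tip_of('wrist',q)][:2])
t=manip.trace('wrist','carrier_mid')
print('clamp',[(d['xyz'],d['score']) for d in manip.look_for('wrist','clamp')][:2])
print(proj('wrist',[.589,-.351,.042]))
```

```text
[array([0.6427, 0.2141, 0.011 ]), array([ 0.5936, -0.017 ,  0.011 ]), array([0.4702, 0.0117, 0.011 ]), array([0.5186, 0.2411, 0.011 ])] [np.float64(0.127), np.float64(0.2363), np.float64(0.1267), np.float64(0.2345)]
0.55 [ 0.1798 -0.5986  0.2226] [179.9992   0.0002  16.7151] [ 0.5702  1.0649 -0.1312]
carrier_mid []
clamp []
[np.float64(107.1), np.float64(-585.9)]
```

View pics/w1.png

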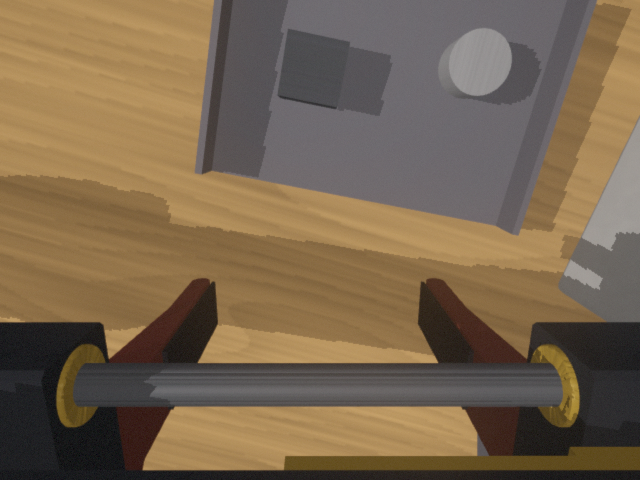

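Call:
play_rows --targets '[{"x":28,"y":-8,"z":-2,"ax":0,"ay":0,"az":0,"claw":1},{"x":28,"y":-8,"z":-2,"ax":0,"ay":0,"az":0,"claw":1},{"x":28,"y":-8,"z":-2,"ax":0,"ay":0,"az":0,"claw":1},{"x":28,"y":-8,"z":-2,"ax":0,"ay":0,"az":0,"claw":1},{"x":28,"y":-8,"z":-2,"ax":0,"ay":0,"az":0,"claw":1},{"x":28,"y":-8,"z":-2,"ax":0,"ay":0,"az":0,"claw":1},{"x":28,"y":-8,"z":-2,"ax":0,"ay":0,"az":0,"claw":1},{"x":28,"y":-8,"z":-2,"ax":0,"ay":0,"az":0,"claw":1},{"x":28,"y":-8,"z":-2,"ax":0,"ay":0,"az":0,"claw":1},{"x":28,"y":-8,"z":-2,"ax":0,"ay":0,"az":0,"claw":1},{"x":28,"y":-8,"z":-2,"ax":0,"ay":0,"az":0,"claw":1},{"x":28,"y":-8,"z":-2,"ax":0,"ay":0,"az":0,"claw":1},{"x":28,"y":-8,"z":-2,"ax":0,"ay":0,"az":0,"claw":1},{"x":28,"y":-8,"z":-2,"ax":0,"ay":0,"az":0,"claw":1},{"x":21,"y":-7,"z":0,"ax":0,"ay":0,"az":6,"claw":1},{"x":0,"y":0,"z":0,"ax":0,"ay":0,"az":0,"claw":1}]'

```text
time: 2.03
tool_pos: [0.5457, -0.3607, 0.2504]
tcp_rot: [0.996, 0.094, 0.001, -0.001]
ft_force: [0.4, 0.4, 0.2]
grip_width: 0.0878
grip_force: 0.0
```

Run:
```python
from h import *
np.set_printoptions(precision=4,suppress=True)
snap('wrist','w2.png')
s=manip.state();print(s['time'],s['tool_pos'],R.from_quat(s['tcp_rot']).as_euler('xyz',degrees=True),s['ft_force'])
for q in('carrier_mid',): print(q,[(d['xyz'],d['score']) for d in manip.tip_of('wrist',q)][:2])
print('clamp',[(d['xyz'],d['score']) for d in manip.look_for('wrist','clamp')][:2])
print(proj('wrist',[.589,-.351,.042]))
```

```text
2.0833 [ 0.5434 -0.363   0.2503] [-179.9387   -0.0445   10.9419] [-0.5447 -0.536   0.8403]
carrier_mid [([0.5861, -0.3535, 0.047], 0.7)]
clamp [([0.6608, -0.3359, 0.0758], 0.92)]
[np.float64(311.5), np.float64(156.6)]
```

View pics/w2.png

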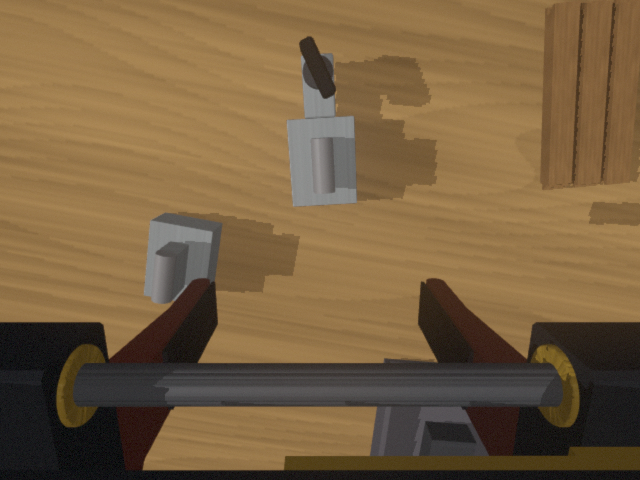

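The close view shows the carrier top with corners near (288,121), (354,117), (356,203) and (293,207). The rib runs from (322,138) to (326,192). The knob bar runs from (305,42) to (329,93), and the plain block is at the left (185,255).

Run:
```python
from h import *
np.set_printoptions(precision=4,suppress=True)
c=[(288,121),(354,117),(356,203),(293,207)]
P=np.array([ray('wrist',u,v,.04) for u,v in c]);print(P,P.mean(0))
L=[np.linalg.norm(P[i]-P[i-1]) for i in range(4)];print(L)
an=lambda d:np.degrees(np.arctan2(d[1],d[0])).round(1)
print('ydir->knob',an(P[0]-P[3]),an(P[1]-P[2]),'xdir',an(P[0]-P[1]),an(P[3]-P[2]))
a,b=ray('wrist',322,138,.086),ray('wrist',326,192,.086);print('rib',(a+b)/2,an(a-b),np.linalg.norm(a-b))
a,b=ray('wrist',305,42,.074),ray('wrist',329,93,.074);print('bar',(a+b)/2,an(a-b),np.linalg.norm(a-b))
```

```text
[[ 0.6153 -0.325   0.04  ]
 [ 0.6295 -0.3815  0.04  ]
 [ 0.5551 -0.3994  0.04  ]
 [ 0.5403 -0.3425  0.04  ]] [ 0.5851 -0.3621  0.04  ]
[np.float64(0.07701460900374678), np.float64(0.05825710257127451), np.float64(0.07652300307750595), np.float64(0.058793281929145576)]
ydir->knob 13.1 13.5 xdir 104.1 104.6
rib [ 0.5867 -0.3622  0.086 ] 15.3 0.04250223523533786
bar [ 0.6581 -0.343   0.074 ] 37.7 0.04120436870041813
```

```bash
python3 - <<'E'
from h import *
np.set_printoptions(precision=4,suppress=True)
s=manip.state();print(s['time'],s['tool_pos'])
a=cv2.imread('pics/w2.png')
k=manip.calibration('wrist')
b=snap('wrist','w3.png')
g=lambda i:np.float32(cv2.cvtColor(i[:270],cv2.COLOR_BGR2GRAY))
print(cv2.phaseCorrelate(g(a),g(b)))
print(proj('wrist',[.586,-.362,.04]))
m=manip.trace('wrist','carrier_mid')
print([(np.argwhere(d['pixels']).mean(0)[::-1],d['score']) for d in m][:2])
print(manip.state()['tool_pos'])
for q in('carrier_mid',): print(q,[(d['xyz'],d['score']) for d in manip.tip_of('wrist',q)][:2])
print('clamp',[(d['xyz'],d['score']) for d in manip.look_for('wrist','clamp')][:2])
# top view: rib region pixel
for X in([.586,-.362,.086],[.588,-.352,.086]): print(proj('top',X),proj('scene',X))
E
python3 - <<'E'
import cv2
a=cv2.imread('pics/t1.png')[170:270,430:530]
b=cv2.imread('pics/s1.png')[310:410,150:250]
cv2.imwrite('pics/c1.png',cv2.resize(cv2.hconcat([a,b]),None,fx=4,fy=4,interpolation=2))
E
```

```text
2.1833 [ 0.5406 -0.3661  0.2505]
((-5.0556904203305635, -7.569539701646136), 0.7694000579692699)
[np.float64(322.1), np.float64(161.3)]
[(array([315.2456, 129.5967]), 0.88), (array([174.6167, 249.6752]), 0.3)]
[ 0.5399 -0.3671  0.2506]
carrier_mid [([0.588, -0.3559, 0.0437], 0.88)]
clamp [([0.663, -0.3391, 0.0716], 0.81)]
[np.float64(493.9), np.float64(226.2)] [np.float64(190.0), np.float64(329.9)]
[np.float64(487.9), np.float64(225.2)] [np.float64(196.0), np.float64(327.7)]
```

View pics/c1.png

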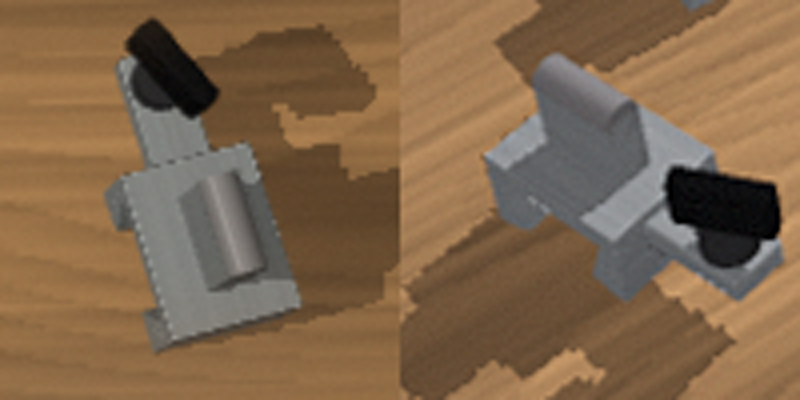

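The crop shows that the rib leans about 15–17° and is centred near top-view pixel (488.7,226). That supports the network estimate, since the wrist camera had still been settling.

Run:
```python
from h import *
np.set_printoptions(precision=4,suppress=True)
an=lambda d:np.degrees(np.arctan2(d[1],d[0])).round(1)
f=lambda u,v,z:ray('top',430+u/4-.5,170+v/4-.5,z)
P=[f(122,180,.04),f(250,145,.04),f(300,305,.04),f(170,340,.04)]
print(np.mean(P,0),an(P[0]-P[3]),an(P[1]-P[2]),an(P[0]-P[1]),an(P[3]-P[2]))
a,b=f(222,182,.086),f(255,278,.086);print((a+b)/2,an(a-b))
s=manip.state();print(s['time'],s['tool_pos'],R.from_quat(s['tcp_rot']).as_euler('xyz',degrees=True))
# wrist with settled pose, w3 pixels
d=np.array([-5,-7.6])
P=[ray('wrist',u+d[0],v+d[1],.04) for u,v in[(288,121),(354,117),(356,203),(293,207)]]
print(np.mean(P,0),an(P[0]-P[3]),an(P[1]-P[2]),an(P[0]-P[1]),an(P[3]-P[2]))
```

```text
[ 0.5881 -0.3538  0.04  ] 13.2 13.4 104.2 104.0
[ 0.5849 -0.3538  0.086 ] 15.2
2.3833 [ 0.54   -0.367   0.2508] [179.9729   0.0185  10.6387]
[ 0.5903 -0.3574  0.04  ] 12.8 13.2 104.0 104.3
```

Call:
play_rows --targets '[{"x":25,"y":-1,"z":0,"ax":0,"ay":0,"az":-3,"claw":1},{"x":25,"y":-2,"z":20,"ax":0,"ay":0,"az":0,"claw":1},{"x":0,"y":0,"z":30,"ax":0,"ay":0,"az":0,"claw":1},{"x":0,"y":0,"z":30,"ax":0,"ay":0,"az":0,"claw":1},{"x":0,"y":0,"z":30,"ax":0,"ay":0,"az":0,"claw":1},{"x":0,"y":0,"z":30,"ax":0,"ay":0,"az":0,"claw":1},{"x":0,"y":0,"z":25,"ax":0,"ay":0,"az":0,"claw":1},{"x":0,"y":0,"z":20,"ax":0,"ay":0,"az":0,"claw":1},{"x":0,"y":0,"z":12,"ax":0,"ay":0,"az":0,"claw":1},{"x":0,"y":0,"z":7,"ax":0,"ay":0,"az":0,"claw":1},{"x":0,"y":0,"z":0,"ax":0,"ay":0,"az":0,"claw":1},{"x":0,"y":0,"z":0,"ax":0,"ay":0,"az":0,"claw":1},{"x":0,"y":0,"z":0,"ax":0,"ay":0,"az":0,"claw":1},{"x":0,"y":0,"z":0,"ax":0,"ay":0,"az":0,"claw":1}]' --force 45

```text
time: 3.55
tool_pos: [0.5901, -0.3528, 0.0483]
tcp_rot: [0.993, 0.119, 0.001, 0.001]
ft_force: [-0.1, 0.4, 0.5]
grip_width: 0.0876
grip_force: 0.0
```

Run:
```python
from h import *
np.set_printoptions(precision=4,suppress=True)
s=manip.state();print(s['time'],s['tool_pos'],R.from_quat(s['tcp_rot']).as_euler('xyz',degrees=True),s['ft_force'])
im=snap('wrist','w4.png');
```

```text
3.55 [ 0.5901 -0.3528  0.0483] [179.9047  -0.1037  13.7158] [-0.051   0.3879  0.4684]
```

View pics/w4.png

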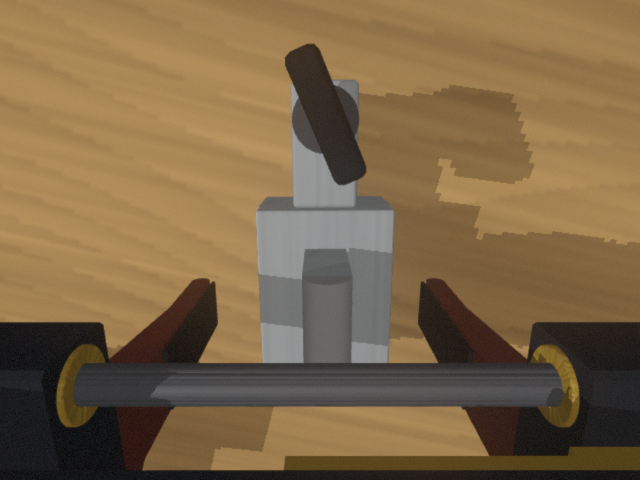

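The rib sits centred between the fingers, and the knob bar at (327,115) is still in the loose position.

Call:
play_rows --targets '[{"x":0,"y":0,"z":0,"ax":0,"ay":0,"az":0,"claw":-1},{"x":0,"y":0,"z":0,"ax":0,"ay":0,"az":0,"claw":-1},{"x":0,"y":0,"z":0,"ax":0,"ay":0,"az":0,"claw":-1},{"x":0,"y":0,"z":0,"ax":0,"ay":0,"az":0,"claw":-1},{"x":0,"y":0,"z":0,"ax":0,"ay":0,"az":0,"claw":-1},{"x":0,"y":0,"z":0,"ax":0,"ay":0,"az":0,"claw":-1},{"x":0,"y":0,"z":0,"ax":0,"ay":0,"az":0,"claw":-1},{"x":0,"y":0,"z":0,"ax":0,"ay":0,"az":0,"claw":-1},{"x":0,"y":0,"z":0,"ax":0,"ay":0,"az":0,"claw":-1},{"x":0,"y":0,"z":0,"ax":0,"ay":0,"az":0,"claw":-1}]' --force 45

```text
time: 4.43
tool_pos: [0.5894, -0.3527, 0.0468]
tcp_rot: [0.993, 0.119, 0.0, 0.0]
ft_force: [0.6, -5.7, 3.8]
grip_width: 0.0246
grip_force: 3.0
```

Run:
```python
from h import *
np.set_printoptions(precision=4,suppress=True)
s=manip.state();T=s['tool_pos'];Q=R.from_quat(s['tcp_rot']);print(s['time'],T,Q.as_euler('xyz',degrees=True),s['ft_force'],s['grip_width'])
im=snap('wrist','w5.png')
# far edge of body: pixel row along columns 270..295
g=cv2.cvtColor(im,cv2.COLOR_BGR2GRAY).astype(int)
for u in(270,280,370,380):
  col=g[170:260,u]; print(u,[(170+i,int(np.diff(col)[i])) for i in np.argsort(-abs(np.diff(col)))[:4]])
for v in(203,206,209,212): print(v,Q.inv().apply(ray('wrist',320,v,.04)-T)*1000)
for u in(258,260,388,392): print(u,Q.inv().apply(ray('wrist',u,215,.04)-T)*1000)
```

```text
4.4333 [ 0.5894 -0.3527  0.0468] [179.9584  -0.0135  13.7234] [ 0.5958 -5.688   3.7547] 0.02457729126529279
270 [(np.int64(195), -30), (np.int64(209), 27), (np.int64(194), -13), (np.int64(208), 10)]
280 [(np.int64(209), 29), (np.int64(195), -26), (np.int64(194), -14), (np.int64(208), 11)]
370 [(np.int64(209), 26), (np.int64(249), -24), (np.int64(208), 17), (np.int64(195), -9)]
380 [(np.int64(209), 26), (np.int64(250), -23), (np.int64(208), 15), (np.int64(194), -13)]
203 [42.9393  1.8762  6.7752]
206 [41.7024  1.8829  6.7749]
209 [40.3683  1.866   6.7746]
212 [39.1314  1.8727  6.7743]
258 [ 37.8476 -24.4843   6.7548]
260 [ 37.8521 -23.6597   6.7554]
388 [37.834  30.7905  6.795 ]
392 [37.8193 32.5368  6.7962]
```

Call:
play_rows --targets '[{"x":0,"y":0,"z":0,"ax":0,"ay":0,"az":0,"claw":-1},{"x":0,"y":0,"z":0,"ax":0,"ay":0,"az":0,"claw":-1},{"x":0,"y":0,"z":0,"ax":0,"ay":0,"az":0,"claw":-1},{"x":0,"y":0,"z":0,"ax":0,"ay":0,"az":0,"claw":-1},{"x":0,"y":0,"z":0,"ax":0,"ay":0,"az":0,"claw":-1},{"x":0,"y":0,"z":-5,"ax":0,"ay":0,"az":0,"claw":-1},{"x":0,"y":0,"z":-15,"ax":0,"ay":0,"az":0,"claw":-1},{"x":0,"y":0,"z":-20,"ax":0,"ay":0,"az":0,"claw":-1},{"x":0,"y":0,"z":-25,"ax":0,"ay":0,"az":0,"claw":-1},{"x":0,"y":0,"z":-25,"ax":0,"ay":0,"az":0,"claw":-1},{"x":0,"y":0,"z":-25,"ax":0,"ay":0,"az":2,"claw":-1},{"x":0,"y":0,"z":-25,"ax":0,"ay":0,"az":4,"claw":-1},{"x":0,"y":0,"z":-20,"ax":0,"ay":0,"az":5,"claw":-1},{"x":0,"y":0,"z":-20,"ax":0,"ay":0,"az":5,"claw":-1},{"x":0,"y":0,"z":-10,"ax":0,"ay":0,"az":5,"claw":-1},{"x":0,"y":0,"z":0,"ax":0,"ay":0,"az":3,"claw":-1},{"x":0,"y":0,"z":0,"ax":0,"ay":0,"az":2,"claw":-1}]' --force 45

```text
time: 5.9
tool_pos: [0.5891, -0.35, 0.2362]
tcp_rot: [0.994, -0.107, -0.001, -0.001]
ft_force: [0.1, 0.8, -6.2]
grip_width: 0.0175
grip_force: 45.0
```

Call:
play_rows --targets '[{"x":-8,"y":-12,"z":0,"ax":0,"ay":0,"az":0,"claw":-1},{"x":-16,"y":-24,"z":0,"ax":0,"ay":0,"az":0,"claw":-1},{"x":-16,"y":-24,"z":0,"ax":0,"ay":0,"az":0,"claw":-1},{"x":-16,"y":-24,"z":0,"ax":0,"ay":0,"az":0,"claw":-1},{"x":-16,"y":-24,"z":0,"ax":0,"ay":0,"az":0,"claw":-1},{"x":-16,"y":-24,"z":0,"ax":0,"ay":0,"az":0,"claw":-1},{"x":-16,"y":-24,"z":0,"ax":0,"ay":0,"az":0,"claw":-1},{"x":-16,"y":-24,"z":0,"ax":0,"ay":0,"az":0,"claw":-1},{"x":-16,"y":-24,"z":0,"ax":0,"ay":0,"az":0,"claw":-1},{"x":-16,"y":-24,"z":0,"ax":0,"ay":0,"az":0,"claw":-1},{"x":-16,"y":-24,"z":0,"ax":0,"ay":0,"az":0,"claw":-1},{"x":-16,"y":-24,"z":0,"ax":0,"ay":0,"az":0,"claw":-1},{"x":-16,"y":-24,"z":0,"ax":0,"ay":0,"az":0,"claw":-1},{"x":-16,"y":-24,"z":0,"ax":0,"ay":0,"az":0,"claw":-1},{"x":-16,"y":-24,"z":0,"ax":0,"ay":0,"az":0,"claw":-1},{"x":-8,"y":-12,"z":0,"ax":0,"ay":0,"az":0,"claw":-1},{"x":0,"y":0,"z":0,"ax":0,"ay":0,"az":0,"claw":-1},{"x":0,"y":0,"z":0,"ax":0,"ay":0,"az":0,"claw":-1},{"x":0,"y":0,"z":0,"ax":0,"ay":0,"az":0,"claw":-1},{"x":0,"y":0,"z":0,"ax":0,"ay":0,"az":0,"claw":-1}]'

```text
time: 7.57
tool_pos: [0.431, 0.0498, 0.2362]
tcp_rot: [0.994, -0.107, -0.001, 0.0]
ft_force: [0.8, 0.1, -4.8]
grip_width: 0.0176
grip_force: 45.0
```

Run:
```python
from h import *
np.set_printoptions(precision=4,suppress=True)
s=manip.state();T=s['tool_pos'];Q=R.from_quat(s['tcp_rot']);print(s['time'],T,Q.as_euler('xyz',degrees=True),s['ft_force'],s['grip_width'])
im=snap('wrist','w6.png')
print([(d['xyz'],d['score']) for d in manip.tip_of('wrist','home')])
print(proj('wrist',[.5677,.1663,.053]))
```

```text
7.5667 [0.431  0.0498 0.2362] [179.9703   0.0728 -12.3332] [ 0.79    0.0886 -4.7928] 0.01758227824633185
[([0.5752, 0.1659, 0.0506], 0.86)]
[np.float64(139.6), np.float64(84.2)]
```

View pics/w6.png

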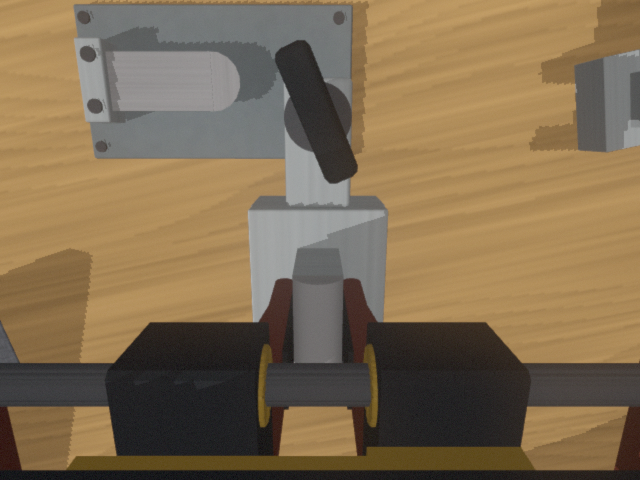

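The picture shows the rail top with edges at rows about 51 and 111 and its round tip at (240,80). The stop is at columns 78–110, and the plate spans columns 76–352. The carrier is held square.

Run:
```python
from h import *
np.set_printoptions(precision=4,suppress=True)
s=manip.state();T=np.array(s['tool_pos']);Q=R.from_quat(s['tcp_rot'])
an=lambda d:np.degrees(np.arctan2(d[1],d[0])).round(2)
im=cv2.imread('pics/w6.png');g=cv2.cvtColor(im,cv2.COLOR_BGR2GRAY).astype(int)
for u in(130,160,190,205): 
  d=np.diff(g[30:130,u]); print(u,[(30+i,int(d[i])) for i in sorted(np.argsort(-abs(d))[:5])])
d=np.diff(g[80,200:300]);print([(200+i,int(d[i])) for i in sorted(np.argsort(-abs(d))[:4])])
z=.0355
a,b=ray('wrist',115,51.5,z),ray('wrist',210,51.5,z);c,e=ray('wrist',115,110,z),ray('wrist',210,110.5,z)
print(an(a-b),an(c-e),np.linalg.norm(b-e),'axis',(b+e)/2)
tip=ray('wrist',240.5,80.5,z);print('tip',tip)
x=np.array([np.cos(np.radians(78)),np.sin(np.radians(78)),0]);print('home from tip',tip+.08*x)
P=[ray('wrist',u,v,.0115) for u,v in((352,5),(352,157),(95,157),(76,5))]
print([np.linalg.norm(P[i]-P[i-1]).round(4) for i in range(4)],an(P[3]-P[0]),an(P[0]-P[1]),an(P[2]-P[1]),'home',np.mean(P,0)+.055*x)
# carrier held: body top 0.04-0.047 rel
print('grasp edge', [Q.inv().apply(ray('wrist',u,209,T[2]-.0068)-T)*1000 for u in(250,386)])
```

```text
130 [(np.int64(50), 23), (np.int64(51), 17), (np.int64(109), -8), (np.int64(110), -38), (np.int64(119), 19)]
160 [(np.int64(42), -16), (np.int64(50), 24), (np.int64(51), 18), (np.int64(109), -7), (np.int64(110), -21)]
190 [(np.int64(41), -18), (np.int64(42), -6), (np.int64(50), 22), (np.int64(51), 18), (np.int64(110), -23)]
205 [(np.int64(40), -6), (np.int64(41), -18), (np.int64(50), 24), (np.int64(51), 20), (np.int64(110), -22)]
[(np.int64(238), -17), (np.int64(239), -31), (np.int64(282), -49), (np.int64(283), -20)]
77.61 77.39 0.046388145037282946 axis [0.5605 0.1145 0.0355]
tip [0.5558 0.0893 0.0355]
home from tip [0.5724 0.1676 0.0355]
[np.float64(0.236), np.float64(0.1275), np.float64(0.241), np.float64(0.1274)] 77.67 -11.08 77.66 home [0.5717 0.1664 0.0115]
grasp edge [array([ 40.2112, -29.1786,   6.7259]), array([40.2046, 28.254 ,  6.7386])]
```

Call:
play_rows --targets '[{"x":10,"y":0,"z":0,"ax":0,"ay":0,"az":0,"claw":-1},{"x":22,"y":-4,"z":0,"ax":0,"ay":0,"az":0,"claw":-1},{"x":22,"y":-4,"z":5,"ax":0,"ay":0,"az":0,"claw":-1},{"x":22,"y":-3,"z":15,"ax":0,"ay":0,"az":0,"claw":-1},{"x":22,"y":-3,"z":20,"ax":0,"ay":0,"az":0,"claw":-1},{"x":13,"y":0,"z":25,"ax":0,"ay":0,"az":0,"claw":-1},{"x":0,"y":0,"z":25,"ax":0,"ay":0,"az":0,"claw":-1},{"x":0,"y":0,"z":25,"ax":0,"ay":0,"az":0,"claw":-1},{"x":0,"y":0,"z":20,"ax":0,"ay":0,"az":0,"claw":-1},{"x":0,"y":0,"z":15,"ax":0,"ay":0,"az":0,"claw":-1},{"x":0,"y":0,"z":10,"ax":0,"ay":0,"az":0,"claw":-1},{"x":0,"y":0,"z":6,"ax":0,"ay":0,"az":0,"claw":-1},{"x":0,"y":0,"z":0,"ax":0,"ay":0,"az":0,"claw":-1},{"x":0,"y":0,"z":0,"ax":0,"ay":0,"az":0,"claw":-1},{"x":0,"y":0,"z":0,"ax":0,"ay":0,"az":0,"claw":-1},{"x":0,"y":0,"z":0,"ax":0,"ay":0,"az":0,"claw":-1}]'

```text
time: 9.0
tool_pos: [0.5436, 0.0406, 0.0717]
tcp_rot: [0.994, -0.107, 0.001, -0.0]
ft_force: [0.2, 0.1, -6.3]
grip_width: 0.0179
grip_force: 45.0
```

Run:
```python
from h import *
np.set_printoptions(precision=4,suppress=True)
s=manip.state();T=s['tool_pos'];Q=R.from_quat(s['tcp_rot']);print(s['time'],T,Q.as_euler('xyz',degrees=True),s['ft_force'],s['moment'])
a=snap('scene','s2.png');b=snap('top','t2.png')
x,y=np.array(proj('scene',[.55,.07,.04])).astype(int)
A=a[y-75:y+75,x-100:x+100];x,y=np.array(proj('top',[.55,.07,.04])).astype(int);B=b[y-75:y+75,x-100:x+100]
cv2.imwrite('pics/c2.png',cv2.resize(cv2.hconcat([A,B]),None,fx=2,fy=2,interpolation=2))
```

```text
9.0 [0.5436 0.0406 0.0717] [-179.9698   -0.111   -12.2866] [ 0.1887  0.1257 -6.2783] [0.066  0.122  0.0179]
```

View pics/c2.png

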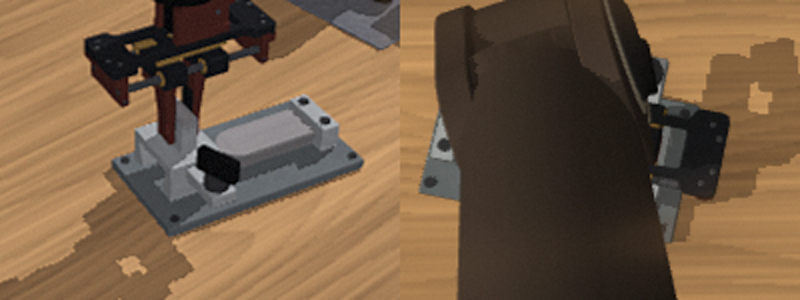

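The carrier is in front of the rail's round end, just above the plate. Next I lower it until it touches.

Call:
play_rows --targets '[{"x":-1,"y":0,"z":4,"ax":0,"ay":0,"az":0,"claw":-1},{"x":0,"y":0,"z":4,"ax":0,"ay":0,"az":0,"claw":-1},{"x":0,"y":0,"z":3,"ax":0,"ay":0,"az":0,"claw":-1},{"x":0,"y":0,"z":1,"ax":0,"ay":0,"az":0,"claw":-1},{"x":0,"y":0,"z":0,"ax":0,"ay":0,"az":0,"claw":-1},{"x":0,"y":0,"z":0,"ax":0,"ay":0,"az":0,"claw":-1}]'

```text
time: 9.6
tool_pos: [0.5415, 0.0407, 0.0589]
tcp_rot: [0.994, -0.107, -0.0, 0.0]
ft_force: [-3.5, -0.8, 3.5]
grip_width: 0.0176
grip_force: 45.0
```

Call:
play_rows --targets '[{"x":0,"y":0,"z":1,"ax":0,"ay":0,"az":0,"claw":-1},{"x":0,"y":0,"z":0,"ax":0,"ay":0,"az":0,"claw":-1},{"x":0,"y":0,"z":0,"ax":0,"ay":0,"az":0,"claw":-1}]'

```text
time: 9.85
tool_pos: [0.5415, 0.0408, 0.0588]
tcp_rot: [0.994, -0.107, -0.0, 0.0]
ft_force: [-7.5, -0.4, 14.0]
grip_width: 0.0179
grip_force: 45.0
```

Call:
play_rows --targets '[{"x":0,"y":0,"z":1,"ax":0,"ay":0,"az":0,"claw":-1},{"x":0,"y":0,"z":0,"ax":0,"ay":0,"az":0,"claw":-1},{"x":0,"y":0,"z":0,"ax":0,"ay":0,"az":0,"claw":-1}]'

```text
time: 10.1
tool_pos: [0.5415, 0.0407, 0.0588]
tcp_rot: [0.994, -0.107, 0.0, 0.0]
ft_force: [-12.0, -0.9, 23.6]
grip_width: 0.0181
grip_force: 45.0
```

Call:
play_rows --targets '[{"x":0,"y":0,"z":-4,"ax":0,"ay":0,"az":0,"claw":-1},{"x":0,"y":0,"z":0,"ax":0,"ay":0,"az":0,"claw":-1},{"x":0,"y":0,"z":0,"ax":0,"ay":0,"az":0,"claw":-1},{"x":0,"y":-4,"z":0,"ax":0,"ay":0,"az":0,"claw":-1},{"x":0,"y":-4,"z":0,"ax":0,"ay":0,"az":0,"claw":-1},{"x":0,"y":-4,"z":0,"ax":0,"ay":0,"az":0,"claw":-1},{"x":0,"y":-4,"z":0,"ax":0,"ay":0,"az":0,"claw":-1},{"x":0,"y":-4,"z":0,"ax":0,"ay":0,"az":0,"claw":-1},{"x":0,"y":-4,"z":0,"ax":0,"ay":0,"az":0,"claw":-1},{"x":0,"y":-4,"z":0,"ax":0,"ay":0,"az":0,"claw":-1},{"x":0,"y":0,"z":0,"ax":0,"ay":0,"az":0,"claw":-1}]'

```text
time: 11.02
tool_pos: [0.548, 0.0695, 0.0607]
tcp_rot: [0.994, -0.106, 0.0, -0.0]
ft_force: [-0.3, 0.0, -5.9]
grip_width: 0.0177
grip_force: 45.0
```

Call:
play_rows --targets '[{"x":0,"y":-4,"z":0,"ax":0,"ay":0,"az":0,"claw":-1},{"x":0,"y":-4,"z":0,"ax":0,"ay":0,"az":0,"claw":-1},{"x":0,"y":-4,"z":0,"ax":0,"ay":0,"az":0,"claw":-1},{"x":0,"y":-4,"z":0,"ax":0,"ay":0,"az":0,"claw":-1},{"x":0,"y":-4,"z":0,"ax":0,"ay":0,"az":0,"claw":-1},{"x":0,"y":0,"z":0,"ax":0,"ay":0,"az":0,"claw":-1},{"x":0,"y":0,"z":0,"ax":0,"ay":0,"az":0,"claw":-1}]'

```text
time: 11.6
tool_pos: [0.552, 0.088, 0.0606]
tcp_rot: [0.994, -0.107, -0.0, -0.0]
ft_force: [-0.8, 0.6, -5.3]
grip_width: 0.0178
grip_force: 45.0
```

It has entered the rail freely, so I carry on sliding.

Call:
play_rows --targets '[{"x":0,"y":-5,"z":0,"ax":0,"ay":0,"az":0,"claw":-1},{"x":0,"y":-5,"z":0,"ax":0,"ay":0,"az":0,"claw":-1},{"x":0,"y":-5,"z":0,"ax":0,"ay":0,"az":0,"claw":-1},{"x":0,"y":-5,"z":0,"ax":0,"ay":0,"az":0,"claw":-1},{"x":0,"y":-5,"z":0,"ax":0,"ay":0,"az":0,"claw":-1},{"x":0,"y":-5,"z":0,"ax":0,"ay":0,"az":0,"claw":-1},{"x":0,"y":0,"z":0,"ax":0,"ay":0,"az":0,"claw":-1},{"x":0,"y":0,"z":0,"ax":0,"ay":0,"az":0,"claw":-1}]'

```text
time: 12.27
tool_pos: [0.5584, 0.1175, 0.0606]
tcp_rot: [0.994, -0.107, -0.0, -0.0]
ft_force: [-0.7, 0.1, -5.4]
grip_width: 0.0175
grip_force: 45.0
```

Call:
play_rows --targets '[{"x":0,"y":-5,"z":0,"ax":0,"ay":0,"az":0,"claw":-1},{"x":0,"y":-5,"z":0,"ax":0,"ay":0,"az":0,"claw":-1},{"x":0,"y":-5,"z":0,"ax":0,"ay":0,"az":0,"claw":-1},{"x":0,"y":-5,"z":0,"ax":0,"ay":0,"az":0,"claw":-1},{"x":0,"y":-5,"z":0,"ax":0,"ay":0,"az":0,"claw":-1},{"x":0,"y":-5,"z":0,"ax":0,"ay":0,"az":0,"claw":-1},{"x":0,"y":-5,"z":0,"ax":0,"ay":0,"az":0,"claw":-1},{"x":0,"y":-5,"z":0,"ax":0,"ay":0,"az":0,"claw":-1},{"x":0,"y":0,"z":0,"ax":0,"ay":0,"az":0,"claw":-1},{"x":0,"y":0,"z":0,"ax":0,"ay":0,"az":0,"claw":-1}]'

```text
time: 13.1
tool_pos: [0.5669, 0.1565, 0.0606]
tcp_rot: [0.994, -0.107, -0.0, -0.0]
ft_force: [0.0, 0.5, -5.8]
grip_width: 0.0178
grip_force: 45.0
```

Call:
play_rows --targets '[{"x":0,"y":-2,"z":0,"ax":0,"ay":0,"az":0,"claw":-1},{"x":0,"y":-2,"z":0,"ax":0,"ay":0,"az":0,"claw":-1},{"x":0,"y":-2,"z":0,"ax":0,"ay":0,"az":0,"claw":-1},{"x":0,"y":0,"z":0,"ax":0,"ay":0,"az":0,"claw":-1},{"x":0,"y":0,"z":0,"ax":0,"ay":0,"az":0,"claw":-1}]'

```text
time: 13.52
tool_pos: [0.5682, 0.162, 0.0606]
tcp_rot: [0.994, -0.107, 0.0, 0.0]
ft_force: [-0.2, 0.3, -5.1]
grip_width: 0.0175
grip_force: 45.0
```

Call:
play_rows --targets '[{"x":0,"y":-2,"z":0,"ax":0,"ay":0,"az":0,"claw":-1},{"x":0,"y":-2,"z":0,"ax":0,"ay":0,"az":0,"claw":-1},{"x":0,"y":-1,"z":0,"ax":0,"ay":0,"az":0,"claw":-1},{"x":0,"y":0,"z":0,"ax":0,"ay":0,"az":0,"claw":-1},{"x":0,"y":0,"z":0,"ax":0,"ay":0,"az":0,"claw":-1}]'

```text
time: 13.93
tool_pos: [0.5692, 0.167, 0.0606]
tcp_rot: [0.994, -0.107, -0.0, 0.0]
ft_force: [0.0, -0.1, -5.1]
grip_width: 0.0177
grip_force: 45.0
```

Call:
play_rows --targets '[{"x":0,"y":-1,"z":0,"ax":0,"ay":0,"az":0,"claw":-1},{"x":0,"y":-1,"z":0,"ax":0,"ay":0,"az":0,"claw":-1},{"x":0,"y":0,"z":0,"ax":0,"ay":0,"az":0,"claw":-1},{"x":0,"y":0,"z":0,"ax":0,"ay":0,"az":0,"claw":-1}]'

```text
time: 14.27
tool_pos: [0.5695, 0.1681, 0.0606]
tcp_rot: [0.994, -0.107, -0.0, 0.0]
ft_force: [-1.5, -2.2, -3.5]
grip_width: 0.0178
grip_force: 45.0
```

Call:
play_rows --targets '[{"x":0,"y":-1,"z":0,"ax":0,"ay":0,"az":0,"claw":-1},{"x":0,"y":-1,"z":0,"ax":0,"ay":0,"az":0,"claw":-1},{"x":0,"y":0,"z":0,"ax":0,"ay":0,"az":0,"claw":-1},{"x":0,"y":0,"z":0,"ax":0,"ay":0,"az":0,"claw":-1}]'

```text
time: 14.6
tool_pos: [0.5695, 0.1682, 0.0606]
tcp_rot: [0.994, -0.108, -0.001, 0.002]
ft_force: [-3.3, -7.6, 0.4]
grip_width: 0.0179
grip_force: 45.0
```

Call:
play_rows --targets '[{"x":0,"y":0,"z":1,"ax":0,"ay":0,"az":0,"claw":-1},{"x":0,"y":0,"z":1,"ax":0,"ay":0,"az":0,"claw":-1},{"x":0,"y":0,"z":0,"ax":0,"ay":0,"az":0,"claw":-1},{"x":0,"y":0,"z":0,"ax":0,"ay":0,"az":0,"claw":-1}]'

```text
time: 14.93
tool_pos: [0.5698, 0.1681, 0.059]
tcp_rot: [0.994, -0.108, -0.0, 0.002]
ft_force: [-3.3, -7.7, 2.9]
grip_width: 0.018
grip_force: 45.0
```

It is home against the stop: about 8 N of push gives no further motion, and it rests on the plate. Now I release, rise, and look at the knob.

Call:
play_rows --targets '[{"x":0,"y":0,"z":0,"ax":0,"ay":0,"az":0,"claw":0.3},{"x":0,"y":0,"z":0,"ax":0,"ay":0,"az":0,"claw":0.3},{"x":0,"y":3,"z":0,"ax":0,"ay":0,"az":0,"claw":0.3},{"x":0,"y":0,"z":0,"ax":0,"ay":0,"az":0,"claw":0.3},{"x":0,"y":0,"z":0,"ax":0,"ay":0,"az":0,"claw":0.3},{"x":0,"y":0,"z":-15,"ax":0,"ay":0,"az":0,"claw":0.3},{"x":0,"y":0,"z":-25,"ax":0,"ay":0,"az":0,"claw":0.3},{"x":0,"y":0,"z":-25,"ax":0,"ay":0,"az":0,"claw":0.3},{"x":0,"y":0,"z":-15,"ax":0,"ay":0,"az":0,"claw":0.3},{"x":0,"y":0,"z":0,"ax":0,"ay":0,"az":0,"claw":0.3},{"x":0,"y":0,"z":0,"ax":0,"ay":0,"az":0,"claw":0.3},{"x":0,"y":0,"z":0,"ax":0,"ay":0,"az":0,"claw":0.3},{"x":0,"y":0,"z":0,"ax":0,"ay":0,"az":0,"claw":0.3}]'

```text
time: 16.02
tool_pos: [0.5687, 0.1676, 0.1373]
tcp_rot: [0.994, -0.107, -0.001, 0.0]
ft_force: [-0.3, 0.6, -0.1]
grip_width: 0.057
grip_force: 0.0
```

Run:
```python
from h import *
np.set_printoptions(precision=4,suppress=True)
s=manip.state();T=s['tool_pos'];Q=R.from_quat(s['tcp_rot']);print(s['time'],T,Q.as_euler('xyz',degrees=True),s['joint_pos'],s['grip_width'])
im=snap('wrist','w7.png')
print([(d['xyz'],d['score']) for d in manip.look_for('wrist','clamp')])
m=manip.trace('wrist','clamp')
if m:
  p=np.argwhere(m[0]['pixels'])[:,::-1].astype(np.float32); r=cv2.minAreaRect(p);print(m[0]['score'],r)
print(proj('wrist',[T[0]+.0775*.977,T[1]-.0775*.2136,.086]))
```

```text
16.0167 [0.5687 0.1676 0.1373] [179.9444   0.0979 -12.2745] [-0.185   0.4568 -0.2451  1.7541  0.1319  0.9486 -2.2683] 0.05703012990908926
[([0.6414, 0.1513, 0.0871], 0.86)]
0.8 ((316.7337951660156, 117.89424133300781), (91.9770278930664, 44.69326400756836), 85.10090637207031)
[np.float64(319.2), np.float64(120.3)]
```

View pics/w7.png

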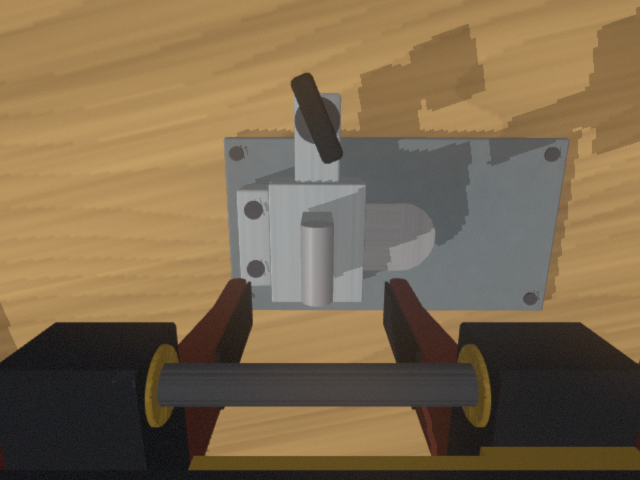

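The carrier's left edge meets the stop at column 270, and the knob bar runs from (303,76) to (330,160). J7 is near its limit for the clockwise turn, so I will grasp the bar a half turn round.

Call:
play_rows --targets '[{"x":18,"y":-1,"z":0,"ax":0,"ay":0,"az":0,"claw":0.3},{"x":20,"y":0,"z":0,"ax":0,"ay":0,"az":0,"claw":0.3},{"x":20,"y":0,"z":0,"ax":0,"ay":0,"az":0,"claw":0.3},{"x":20,"y":0,"z":0,"ax":0,"ay":0,"az":0,"claw":0.3},{"x":0,"y":0,"z":0,"ax":0,"ay":0,"az":-7,"claw":0.3},{"x":0,"y":0,"z":0,"ax":0,"ay":0,"az":-7,"claw":0.3},{"x":0,"y":0,"z":0,"ax":0,"ay":0,"az":-7,"claw":0.3},{"x":0,"y":0,"z":0,"ax":0,"ay":0,"az":-7,"claw":0.3},{"x":0,"y":0,"z":0,"ax":0,"ay":0,"az":-7,"claw":0.3},{"x":0,"y":0,"z":0,"ax":0,"ay":0,"az":-7,"claw":0.3},{"x":0,"y":0,"z":0,"ax":0,"ay":0,"az":-7,"claw":0.3},{"x":0,"y":0,"z":0,"ax":0,"ay":0,"az":-7,"claw":0.3},{"x":0,"y":0,"z":0,"ax":0,"ay":0,"az":-7,"claw":0.3},{"x":0,"y":0,"z":0,"ax":0,"ay":0,"az":-7,"claw":0.3},{"x":0,"y":0,"z":0,"ax":0,"ay":0,"az":-7,"claw":0.3},{"x":0,"y":0,"z":0,"ax":0,"ay":0,"az":-7,"claw":0.3},{"x":0,"y":0,"z":0,"ax":0,"ay":0,"az":-7,"claw":0.3}]'

```text
time: 17.58
tool_pos: [0.6457, 0.1521, 0.1379]
tcp_rot: [0.771, 0.637, -0.0, -0.0]
ft_force: [-0.3, -0.8, 0.1]
grip_width: 0.0574
grip_force: 0.0
```

Call:
play_rows --targets '[{"x":0,"y":0,"z":0,"ax":0,"ay":0,"az":-7,"claw":0.3},{"x":0,"y":0,"z":0,"ax":0,"ay":0,"az":-7,"claw":0.3},{"x":0,"y":0,"z":0,"ax":0,"ay":0,"az":-7,"claw":0.3},{"x":0,"y":0,"z":0,"ax":0,"ay":0,"az":-7,"claw":0.3},{"x":0,"y":0,"z":0,"ax":0,"ay":0,"az":-7,"claw":0.3},{"x":0,"y":0,"z":0,"ax":0,"ay":0,"az":-7,"claw":0.3},{"x":0,"y":0,"z":0,"ax":0,"ay":0,"az":-7,"claw":0.3},{"x":0,"y":0,"z":0,"ax":0,"ay":0,"az":-7,"claw":0.3},{"x":0,"y":0,"z":0,"ax":0,"ay":0,"az":-7,"claw":0.3},{"x":0,"y":0,"z":0,"ax":0,"ay":0,"az":-7,"claw":0.3},{"x":0,"y":0,"z":0,"ax":0,"ay":0,"az":-7,"claw":0.3},{"x":0,"y":0,"z":0,"ax":0,"ay":0,"az":-7,"claw":0.3},{"x":0,"y":0,"z":0,"ax":0,"ay":0,"az":-7,"claw":0.3},{"x":0,"y":0,"z":0,"ax":0,"ay":0,"az":-7,"claw":0.3},{"x":0,"y":0,"z":0,"ax":0,"ay":0,"az":-7,"claw":0.3},{"x":0,"y":0,"z":0,"ax":0,"ay":0,"az":-7,"claw":0.3},{"x":0,"y":0,"z":0,"ax":0,"ay":0,"az":0,"claw":0.3},{"x":0,"y":0,"z":0,"ax":0,"ay":0,"az":0,"claw":0.3},{"x":0,"y":0,"z":0,"ax":0,"ay":0,"az":0,"claw":0.3}]'

```text
time: 19.17
tool_pos: [0.6458, 0.1522, 0.1382]
tcp_rot: [-0.091, 0.996, 0.0, -0.0]
ft_force: [0.9, 0.1, 0.0]
grip_width: 0.0572
grip_force: 0.0
```

Run:
```python
from h import *
np.set_printoptions(precision=4,suppress=True)
s=manip.state();T=s['tool_pos'];Q=R.from_quat(s['tcp_rot']);print(s['time'],T,Q.as_euler('xyz',degrees=True),s['joint_pos'],s['grip_width'],s['ft_force'])
k=np.array([.5687,.1676,0])+np.array([.9772,-.2126,0])*.0775
print('knob',k+np.array([.2138,.9769,0])*.001)
```

```text
19.1667 [0.6458 0.1522 0.1382] [ 179.985    -0.0308 -169.5126] [ 0.3172  0.7789 -1.0194  1.5358  0.69    1.221   0.937 ] 0.057241461408468544 [0.9316 0.1326 0.0401]
knob [0.6446 0.1521 0.    ]
```

Call:
play_rows --targets '[{"x":1,"y":0,"z":10,"ax":0,"ay":0,"az":0,"claw":0.3},{"x":0,"y":0,"z":20,"ax":0,"ay":0,"az":0,"claw":0.3},{"x":0,"y":0,"z":20,"ax":0,"ay":0,"az":0,"claw":0.3},{"x":0,"y":0,"z":15,"ax":0,"ay":0,"az":0,"claw":0.3},{"x":0,"y":0,"z":7,"ax":0,"ay":0,"az":0,"claw":0.3},{"x":0,"y":0,"z":4,"ax":0,"ay":0,"az":0,"claw":0.3},{"x":0,"y":0,"z":0,"ax":0,"ay":0,"az":0,"claw":0.3},{"x":0,"y":0,"z":0,"ax":0,"ay":0,"az":0,"claw":0.3},{"x":0,"y":0,"z":0,"ax":0,"ay":0,"az":0,"claw":0.3}]' --force 20

```text
time: 19.92
tool_pos: [0.6454, 0.1524, 0.0637]
tcp_rot: [-0.093, 0.996, 0.0, 0.001]
ft_force: [0.5, 0.3, 0.7]
grip_width: 0.0572
grip_force: 0.0
```

Call:
play_rows --targets '[{"x":0,"y":0,"z":0,"ax":0,"ay":0,"az":0,"claw":-1},{"x":0,"y":0,"z":0,"ax":0,"ay":0,"az":0,"claw":-1},{"x":0,"y":0,"z":0,"ax":0,"ay":0,"az":0,"claw":-1},{"x":0,"y":0,"z":0,"ax":0,"ay":0,"az":0,"claw":-1},{"x":0,"y":0,"z":0,"ax":0,"ay":0,"az":0,"claw":-1},{"x":0,"y":0,"z":0,"ax":0,"ay":0,"az":0,"claw":-1},{"x":0,"y":0,"z":0,"ax":0,"ay":0,"az":0,"claw":-1},{"x":0,"y":0,"z":0,"ax":0,"ay":0,"az":0,"claw":-1},{"x":0,"y":0,"z":0,"ax":0,"ay":0,"az":0,"claw":-1},{"x":0,"y":0,"z":0,"ax":0,"ay":0,"az":0,"claw":-1}]'

```text
time: 20.75
tool_pos: [0.645, 0.1516, 0.0626]
tcp_rot: [-0.093, 0.996, -0.0, -0.0]
ft_force: [-0.0, -1.4, 1.2]
grip_width: 0.0118
grip_force: 20.0
```

Run:
```python
from h import *
np.set_printoptions(precision=4,suppress=True)
s=manip.state();T=s['tool_pos'];Q=R.from_quat(s['tcp_rot']);print(s['time'],T,Q.as_euler('xyz',degrees=True),s['joint_pos'],s['grip_width'],s['ft_force'],s['moment'],s['grip_force'])
```

```text
20.75 [0.645  0.1516 0.0626] [-179.9651   -0.0037 -169.2957] [ 0.2934  0.8533 -0.9649  1.5955  0.7643  1.1099  0.8885] 0.011801617125049527 [-0.0266 -1.3852  1.1577] [-0.348  -0.1728  0.0879] 19.9982088804245
```

Call:
play_rows --targets '[{"x":0,"y":0,"z":0,"ax":0,"ay":0,"az":4,"claw":-1},{"x":0,"y":0,"z":0,"ax":0,"ay":0,"az":4,"claw":-1},{"x":0,"y":0,"z":0,"ax":0,"ay":0,"az":4,"claw":-1},{"x":0,"y":0,"z":0,"ax":0,"ay":0,"az":4,"claw":-1},{"x":0,"y":0,"z":0,"ax":0,"ay":0,"az":4,"claw":-1},{"x":0,"y":0,"z":0,"ax":0,"ay":0,"az":4,"claw":-1},{"x":0,"y":0,"z":0,"ax":0,"ay":0,"az":4,"claw":-1},{"x":0,"y":0,"z":0,"ax":0,"ay":0,"az":4,"claw":-1},{"x":0,"y":0,"z":0,"ax":0,"ay":0,"az":4,"claw":-1},{"x":0,"y":0,"z":0,"ax":0,"ay":0,"az":4,"claw":-1},{"x":0,"y":0,"z":0,"ax":0,"ay":0,"az":4,"claw":-1},{"x":0,"y":0,"z":0,"ax":0,"ay":0,"az":4,"claw":-1},{"x":0,"y":0,"z":0,"ax":0,"ay":0,"az":3,"claw":-1},{"x":0,"y":0,"z":0,"ax":0,"ay":0,"az":0,"claw":-1},{"x":0,"y":0,"z":0,"ax":0,"ay":0,"az":0,"claw":-1},{"x":0,"y":0,"z":0,"ax":0,"ay":0,"az":0,"claw":-1}]' --force 30

```text
time: 22.08
tool_pos: [0.6451, 0.1515, 0.0626]
tcp_rot: [0.344, 0.939, -0.0, 0.0]
ft_force: [0.6, -3.0, 1.5]
grip_width: 0.0113
grip_force: 30.0
```

```bash
cat > st.py <<'E'
from h import *
np.set_printoptions(precision=4,suppress=True)
s=manip.state();T=s['tool_pos'];Q=R.from_quat(s['tcp_rot']);print(s['time'],T,Q.as_euler('xyz',degrees=True),s['joint_pos'],s['grip_width'],s['ft_force'],s['moment'],s['grip_force'])
E
python3 st.py
```

```text
22.0833 [0.6451 0.1515 0.0626] [-179.9766    0.0327  139.7945] [ 0.1984  0.7741 -0.7817  1.6021  0.6144  1.0263  0.0998] 0.011322754894908447 [ 0.6197 -3.0462  1.487 ] [-0.697  -0.2091 -0.0649] 30.000754594802856
```

Call:
play_rows --targets '[{"x":0,"y":0,"z":0,"ax":0,"ay":0,"az":2,"claw":-1},{"x":0,"y":0,"z":0,"ax":0,"ay":0,"az":2,"claw":-1},{"x":0,"y":0,"z":0,"ax":0,"ay":0,"az":2,"claw":-1},{"x":0,"y":0,"z":0,"ax":0,"ay":0,"az":0,"claw":-1},{"x":0,"y":0,"z":0,"ax":0,"ay":0,"az":0,"claw":-1}]'

```text
time: 22.5
tool_pos: [0.6451, 0.1516, 0.0626]
tcp_rot: [0.392, 0.92, -0.0, 0.0]
ft_force: [0.9, -3.4, 1.3]
grip_width: 0.0119
grip_force: 30.0
```

```bash
python3 st.py
```

```text
22.5 [0.6451 0.1516 0.0626] [-179.9892    0.0297  133.8043] [ 0.1857  0.7658 -0.759   1.603   0.5959  1.0173  0.0081] 0.01188281201535011 [ 0.9072 -3.4396  1.2725] [-0.8176 -0.3254 -0.0774] 30.00170588493347
```

Call:
play_rows --targets '[{"x":0,"y":0,"z":0,"ax":0,"ay":0,"az":2,"claw":-1},{"x":0,"y":0,"z":0,"ax":0,"ay":0,"az":1,"claw":-1},{"x":0,"y":0,"z":0,"ax":0,"ay":0,"az":0,"claw":-1},{"x":0,"y":0,"z":0,"ax":0,"ay":0,"az":0,"claw":-1}]'

```text
time: 22.83
tool_pos: [0.6449, 0.1513, 0.0626]
tcp_rot: [0.416, 0.909, -0.001, 0.0]
ft_force: [-0.1, -5.4, 3.1]
grip_width: 0.0121
grip_force: 30.4
```

```bash
python3 st.py
```

```text
22.8333 [0.6449 0.1513 0.0626] [-179.9546    0.056   130.8305] [ 0.1791  0.7615 -0.7473  1.6037  0.587   1.0134 -0.0377] 0.012107294996482464 [-0.1312 -5.4073  3.09  ] [-1.1727 -0.0547  0.6629] 30.434778034687042
```

Call:
play_rows --targets '[{"x":0,"y":0,"z":0,"ax":0,"ay":0,"az":2,"claw":-1},{"x":0,"y":0,"z":0,"ax":0,"ay":0,"az":1,"claw":-1},{"x":0,"y":0,"z":0,"ax":0,"ay":0,"az":0,"claw":-1},{"x":0,"y":0,"z":0,"ax":0,"ay":0,"az":0,"claw":-1}]'

```text
time: 23.17
tool_pos: [0.645, 0.1511, 0.0626]
tcp_rot: [0.44, 0.898, -0.001, 0.0]
ft_force: [-0.6, -5.4, 2.9]
grip_width: 0.0127
grip_force: 31.4
```

```bash
python3 st.py
```

```text
23.1667 [0.645  0.1511 0.0626] [-179.9485    0.0762  127.8393] [ 0.1725  0.7573 -0.7357  1.6042  0.5779  1.0093 -0.0834] 0.012674375545902563 [-0.5596 -5.447   2.9339] [-1.2802 -0.1636  0.7454] 31.429016247857362
```

The stop torque has been reached: about 0.75 N m, and the bar no longer follows. Release and retreat.

Call:
play_rows --targets '[{"x":0,"y":0,"z":0,"ax":0,"ay":0,"az":0,"claw":0.3},{"x":0,"y":0,"z":0,"ax":0,"ay":0,"az":0,"claw":0.3},{"x":0,"y":0,"z":0,"ax":0,"ay":0,"az":0,"claw":0.3},{"x":0,"y":0,"z":0,"ax":0,"ay":0,"az":0,"claw":0.3},{"x":0,"y":0,"z":0,"ax":0,"ay":0,"az":0,"claw":0.3},{"x":0,"y":0,"z":-10,"ax":0,"ay":0,"az":0,"claw":0.3},{"x":0,"y":0,"z":-20,"ax":0,"ay":0,"az":0,"claw":0.3},{"x":0,"y":0,"z":-25,"ax":0,"ay":0,"az":0,"claw":0.3},{"x":0,"y":0,"z":-25,"ax":0,"ay":0,"az":0,"claw":0.3},{"x":0,"y":0,"z":-25,"ax":0,"ay":0,"az":0,"claw":0.3},{"x":-20,"y":0,"z":-20,"ax":0,"ay":0,"az":0,"claw":0.3},{"x":-25,"y":0,"z":-15,"ax":0,"ay":0,"az":0,"claw":0.3},{"x":-25,"y":0,"z":0,"ax":0,"ay":0,"az":0,"claw":0.3},{"x":-15,"y":0,"z":0,"ax":0,"ay":0,"az":0,"claw":0.3},{"x":0,"y":0,"z":0,"ax":0,"ay":0,"az":0,"claw":0.3},{"x":0,"y":0,"z":0,"ax":0,"ay":0,"az":0,"claw":0.3},{"x":0,"y":0,"z":0,"ax":0,"ay":0,"az":0,"claw":0.3},{"x":0,"y":0,"z":0,"ax":0,"ay":0,"az":0,"claw":0.3}]'

```text
time: 24.67
tool_pos: [0.6958, 0.0867, 0.2024]
tcp_rot: [0.439, 0.898, 0.0, -0.001]
ft_force: [0.2, -0.1, 1.0]
grip_width: 0.0573
grip_force: 0.0
```

```bash
python3 st.py; python3 -c "
from h import *
snap('wrist','w8.png')"
```

```text
24.6667 [0.6958 0.0867 0.2024] [-179.9769   -0.0748  127.8616] [ 0.2737  0.683  -0.787   1.3712  0.4835  1.2845  0.1257] 0.057285067539385795 [ 0.1821 -0.0527  0.9934] [-0.003  -0.1083 -0.0047] 0.0
```

View pics/w8.png

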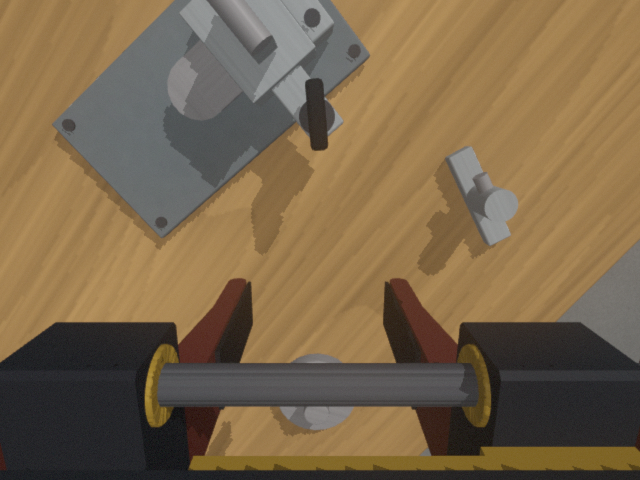

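The bar runs from (314,80) to (319,148), and the carrier lies against the stop block. I check the bar angle numerically, then hand in.

Run:
```python
from h import *
im=cv2.imread('pics/w8.png')
a,b=ray('wrist',315,80,.086),ray('wrist',319,149,.086);d=a-b
print('bar',np.degrees(np.arctan2(d[1],d[0]))%180)
manip.grab_frame('wrist')
print([(d['xyz'],d['score']) for d in manip.tip_of('wrist','carrier_mid')],[(d['xyz'],d['score']) for d in manip.tip_of('wrist','home')])
m=(cv2.cvtColor(im,cv2.COLOR_BGR2GRAY)<45).astype(np.uint8);m[170:]=0;m[:,:295]=0;m[:,345:]=0;m[:70]=0
p=np.argwhere(m)[:,::-1].astype(np.float32);v=cv2.fitLine(p,2,0,.01,.01).ravel();print(v)
a=ray('wrist',v[2]-30*v[0],v[3]-30*v[1],.086);b=ray('wrist',v[2]+30*v[0],v[3]+30*v[1],.086);d=a-b;print(np.degrees(np.arctan2(d[1],d[0]))%180)
```

```text
bar 131.35966102334933
[([0.5653, 0.1689, 0.0572], 0.69)] []
[1.2219293e-01 9.9250638e-01 3.1155661e+02 1.1985849e+02]
134.89330407209783
```

```bash
python3 -c "
from station import manip
print(manip.hand_in())"
```

```text
the job is handed in; nothing more can be done
None
```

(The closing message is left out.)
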